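# Lift the set cast from its base former and gauge the former's depth

### The job

A plaster cast has set in its metal base former: lift it out and stand it, teeth up, on the wooden plaster board. Then take the dial depth gauge and hold it upright on the emptied former, bridging the cavity with its foot flat on the rim and the spindle tip inside the ring scribed on the cavity floor, pressed down with a light hand (about 5 to 15 N, never hard). Finish while still gripping and pressing the gauge there for the reading; set the cast down without dropping it, do not tip it or the gauge over, do not shove the former about, and leave the spare cast, the spatula and the brush alone.

Things in the scene. Friction and masses are not known exactly. Their poses are not given: they have to be found in the camera images.
- stone_cast: Cream plaster dental cast, five-sided base 19 mm high (62 mm along x, 68 mm widest along y), teeth on top to 31 mm, about 0.09 kg. Origin: centre of underside; z up. Flat heel face at x -31 (60 wide), flat nose at x +31 (14 wide): grip these, 62 mm apart, or the widest sides near x -12. Starts in the former; base stands 10 mm above its rim. Teeth have no solid shape: grip the base.
- former: Bare metal base former, about 0.9 kg, loose on the steel bench: low five-sided mould, about 93 x 100 mm, open on top. Origin: centre of underside; x to the nose of the cavity, z up. Flat rim at z 15 mm, cavity floor at z 6 mm, so 9 mm deep; rim 11 mm wide; cavity follows the cast's outline with 2 mm play. The bench under it lies at z -0.004 m.
- mark (a point): Centre of the ring (15 mm across, with a centre dot) scribed on the former's cavity floor, 8 mm to the heel (-x) and 6 mm to +y of the former's middle; hidden under the cast at the start. z is floor height.
- setting_board: Dark wooden plaster board with a thin crust of plaster on it, fixed on the steel bench: 132 mm (own x) by 190 mm (own y), solid top 17 mm above the origin, which is the centre of its underside. Empty at the start.
- gauge: Steel dial depth gauge, about 0.28 kg, standing on the white worktop (z = 0) on its bar foot, 20 (x) x 110 (y) x 10 mm. Origin: centre of the foot's underside, z up. Above it a 12 mm stem, then a round dial case 54 mm across, centre at z 73 mm, top at 100 mm (a thin spindle cap to 115 mm); its flat face and back lie across x, 24 mm apart: grip there from above.
- gauge_grip (a point): Centre of the gauge's dial case, 73 mm above the foot's underside; axes as the gauge.
- spindle_tip (a point): Ball tip (4 mm) of the gauge's sprung spindle, a thin steel rod through the middle of the foot, on the gauge's z axis; the point that touches.
- spindle (a joint): Depth reading in m: how far the tip stands out below the foot. 0 = flush with the foot (standing on the bench); a spring of 1 to 1.6 N pushes it out to 0.018 when lifted. Foot flat on the rim and tip on the floor: 0.009. The dial pointer turns with it, one turn per 10 mm.
- powder_tub: Obstacle, fixed: round powder tub, 200 mm high over z = 0, 245 mm across its foot, 200 mm above that, origin on its axis at its underside. Stands between former and gauge, farther back: carry things past on the robot's side or well above it. A polishing lathe with a 0.42 m high hood stands to its right, beyond x = 0.53 m, y below -0.2 m.
- green_cast: Bystander: spare green stone cast, 65 x 72 x 32 mm, on the white worktop. Origin: centre of underside.
- plaster_spatula: Bystander: plaster spatula with wooden handle, 200 mm long, on the white worktop.
- bench_brush: Bystander: wooden bench brush, 140 mm long, 27 mm high, on the white worktop.

How it is judged:
On the way, in this order (a step that is already met when the one before it is completed fails the run):
1. the cast is lifted out of the former in the gripper (z of stone_cast in the frame of former above 0.03 m and contact force between the fingers and stone_cast above 1 N), for 0.1 s.
2. the cast stands on the board, teeth up and let go (x of stone_cast in the frame of setting_board between -0.045 and 0.045 m and y of stone_cast in the frame of setting_board between -0.075 and 0.075 m and z of stone_cast in the frame of setting_board between 0.012 and 0.023 m and angle between stone_cast's own z axis and vertical below 0.1 rad and contact force between the fingers and stone_cast below 0.1 N and contact force between stone_cast and setting_board above 0.2 N), for 0.2 s.
3. the gauge is picked up off the worktop (height (world z) of gauge above 0.02 m and contact force between the fingers and gauge above 3 N), for 0.1 s.
At the end, for the whole second after the job is handed in: The held gauge stands on the former upright within 0.05 rad, tip on the floor within 5 mm of the mark, reading 8 to 10 mm (foot flat on the rim), pressing with 3 to 25 N in all; the cast, let go, stands on the board within 45 mm (x) and 75 mm (y) of its centre, upright within 0.1 rad (all of step 2 and horizontal distance between spindle_tip and mark below 0.005 m and value of joint spindle between 0.008 and 0.01 m and angle between gauge_grip's own z axis and vertical below 0.05 rad and contact force between gauge and former between 3 and 25 N and contact force between the fingers and gauge above 3 N); the arm keeps its last pose, push and grip.
It fails at once if the gauge is pressed on the former with more than 60 N (contact force between gauge and former above 60 N).
It fails at once if the cast is dropped from more than 12 mm above the board (contact force between the fingers and stone_cast below 0.02 N and z of stone_cast in the frame of setting_board above 0.03 m and distance between stone_cast and former above 0.05 m).
It fails at once if the gauge or the cast is tipped over (angle between any of gauge_grip, stone_cast's own z axis and vertical above 0.6 rad).
It fails at once if the former is shoved more than 30 mm (distance of former from where it was at the start of the episode above 0.03 m).
It fails at once if the spare cast, the spatula or the brush is moved more than 15 mm (distance of any of green_cast, plaster_spatula, bench_brush from where it was at the start of the episode above 0.015 m).
It also fails if it takes over 64 s, if anything falls off the work surface, if the arm or the gripper's body presses on something with over 40 N, if the wrist force passes 120 N, or if a joint passes its speed limit or range.

### The arm

A 6-joint arm with a two-finger parallel gripper is mounted at the origin on a cart in front of the work surface, level with it; the furniture and walls round the work are solid. World frame = base frame: x ahead of the robot, y to its left, z up, the work surface at z = 0. Lengths are in m, angles in rad, forces in N, time in s.
With the tool pointing down it reaches from about 0.425 to 0.95 m from the base axis. Payload 14.7 kg.
Tool frame: the origin (TCP) lies midway between the tips of the shut fingers; the grasp point (between the pads) lies 19 mm behind it; z points along the fingers, y is the line along which they close (so a half turn about z gives the same grasp; the last joint's range is limited). The gripper opens to 85 mm and grips with 20 to 120 N. Pads are 22 mm wide; open, the fingers measure 114 mm over their backs; the gripper's body (76 mm by 85 mm) begins 54 mm behind the grasp point. The pads swing forward as they close: fully open they stand 13 mm farther back than shut.
Start: joints at [-1.392, 0.48, 1.596, -0, 1.065, -0.047], TCP at [0.146, -0.633, 0.231] pointing down, gripper open.
Joint ranges: [-2.75, 2.75], [-0.82, 2.05], [0.23, 2.67], [-1.56, 4.7], [0.09, 2.69], [-2.92, 2.92]. Speed limits (rad/s): [1.89, 1.89, 2.39, 3.01, 3.01, 3.01].

### API

Orientations are given as [roll, pitch, yaw] about the fixed x, y, z axes, in that order (R = Rz(yaw) Ry(pitch) Rx(roll)).
In Python, from rig import manip gives the robot as it stands.
- The arm moves only by the shell command python3 jog.py 'ROWS' [FORCE]. ROWS is a JSON list of rows, 1 to 8 of them, each of 5 numbers: dx, dy, dz in m, then a turn about the tool's z in rad, then the finger opening in m; each row shifts and turns the commanded pose from where the row before left it, along the tool's axes as they then stand; what a row does not reach is not made up. A row lasts 1/8 s, in which the tool goes at most 0.0625 m and 0.188 rad, less where a joint would pass 70% of its speed; a pose out of reach is approached as far as the arm can. The fingers move at their own pace and stop on an object; FORCE is the grip in N (left out, the last holds). Time passes only in rows, so rows that do not move let the fingers close. It prints the time, the measured TCP pose, the force, the opening and the grip force at its end.
- manip.read_state(): the state, without advancing time (a new reading comes with each control period).
- manip.get_image(name): name is "side" or "top" or "wrist"; returns the picture (384x512x3 uint8, red, green, blue); there is no depth.
- manip.camera_model(name): a dict with "mtx" (3x3 intrinsics, pixels), "xyz" and "rotation" of the camera in the world. Camera axes: x right, y down, z forward; pixel columns grow to the right and rows downward; lengths in m; the calibration is good to about 2 mm. A picture is of the moment at which its call begins: read the wrist's pose just before it. camera_model takes no time and is no camera call; for the wrist camera it gives the pose at the moment of the call.
- manip.close_job(): hands the job in; it is judged then, once.
The state is a dict: "time_s": time; "joint_positions": joint angles; "qd": joint speeds; "joint_efforts": joint torques, N m; "tool_pos": TCP position; "ee_rot": TCP orientation; "wrist_force": force on the tool from outside, world axes, zero at the start; "torque": the same for the moment, N m; "grip_width": finger opening in m; "grip_force": force on a finger pad.
Only numpy, scipy, OpenCV 4.12 (cv2) and the standard library are available. Lean on these libraries where they do the work, as an engineer would, in place of code of your own. Each camera call takes 0.05 s, during which the arm holds its last target. There are 200 camera calls.

## Working session

There is one attempt and no reset: what is moved stays moved. The work goes in short steps, Python scripts to look and compute and a shell command to move; the robot and the scene stay as the last step left them, time stands still between calls to the robot, and variables do not carry over. Pictures are saved under pics/ and viewed, at most 10 in all, crops included, and the job is handed in when it is done.

```bash
ls; mkdir -p pics; cat > h.py <<'E'
import numpy as np, cv2
from rig import manip
def ray(cm,u,v):
    d=np.array(cm["rotation"])@np.linalg.inv(np.array(cm["mtx"]))@np.array([u,v,1.0]); return np.array(cm["xyz"]),d
def plane(cm,u,v,z):
    o,d=ray(cm,u,v); return o+d*(z-o[2])/d[2]
def tri(a,b):
    (o1,d1),(o2,d2)=a,b; A=np.stack([d1,-d2],1); s=np.linalg.lstsq(A,o2-o1,rcond=None)[0]
    p,q=o1+s[0]*d1,o2+s[1]*d2; return (p+q)/2,np.linalg.norm(p-q)
def proj(cm,P):
    p=np.array(cm["mtx"])@np.array(cm["rotation"]).T@(np.array(P)-cm["xyz"]); return p[:2]/p[2]
def snap(n,f):
    cm=manip.camera_model(n); im=manip.get_image(n)[:,:,::-1].copy(); cv2.imwrite("pics/"+f+".png",im); return im,cm
E
python3 - <<'E'
from h import *
for n in("top","side"):
    im,cm=snap(n,n+"0"); print(n,np.round(cm["xyz"],3),np.round(cm["rotation"],3).tolist(),np.round(cm["mtx"],1).tolist())
print(manip.read_state())
a=cv2.imread("pics/top0.png")
cv2.imwrite("pics/top0b.png",cv2.resize(a,(800,600)))
cv2.imwrite("pics/side0b.png",cv2.resize(cv2.imread("pics/side0.png"),(800,600)))
E
```

```text
jog.py
pics
rig.py
top [0.467 0.084 1.214] [-3.077, 0.02, -1.589] [[453.4, 0.0, 255.9], [0.0, 453.4, 198.8], [0.0, 0.0, 1.0]]
side [0.292 1.103 0.699] [-2.105, 0.009, -2.869] [[390.7, 0.0, 254.8], [0.0, 390.7, 188.1], [0.0, 0.0, 1.0]]
{'time_s': 0.1, 'joint_positions': array([-1.39160558e+00,  4.80750014e-01,  1.59677892e+00,  6.83466916e-07,
        1.06509161e+00, -4.65840440e-02]), 'qd': array([-8.70392342e-04, -6.90540760e-04,  2.00673352e-05,  1.44982067e-03,
       -4.05091084e-04, -1.21386784e-03]), 'joint_efforts': array([-4.70517098e-04, -9.52261806e+01, -4.31041646e+01, -1.68334755e-04,
        5.20615373e-03,  2.65857267e-05]), 'tool_pos': array([ 0.1454792 , -0.63315652,  0.23076087]), 'ee_rot': array([-3.14056590e+00, -4.84629709e-05,  2.25774430e-01]), 'wrist_force': array([-0.87255884, -0.29756435, -1.24623403]), 'torque': array([ 0.00995147,  0.05954595, -0.00252345]), 'grip_force': 0.0, 'grip_width': 0.08563821034338208}
```

View pics/top0b.png

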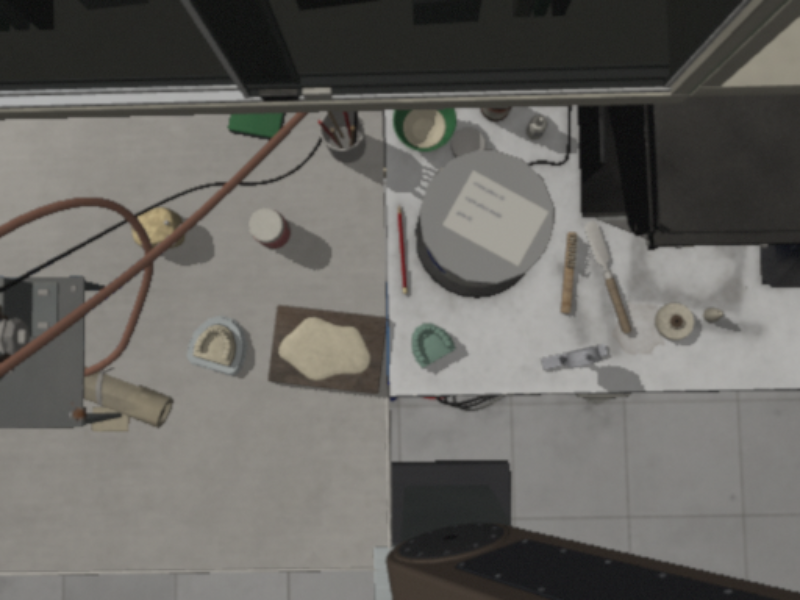

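View pics/side0b.png

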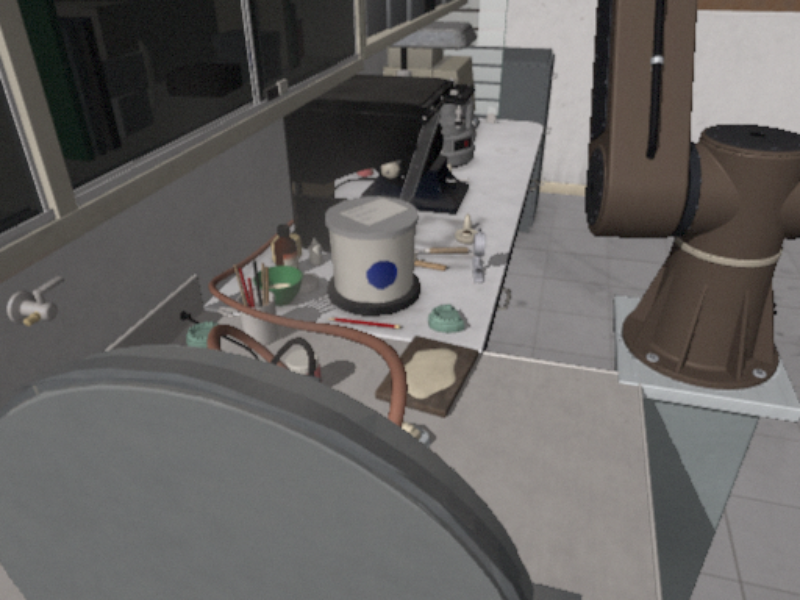

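Top view (800x600 scale): former with cast at about (215,345), board at (328,349), green cast (432,344), gauge (577,357), brush (568,273), spatula (610,280). In the side view the lathe-like disc hides the former. The gauge is at (479,255) and the board at (428,375).

```bash
python3 - <<'E'
from h import *
cm=manip.camera_model("top")
for n,u,v,z in(("former",215,347,.011),("board",328,349,.013),("green",432,344,.02),("gauge",577,357,.01),("boardTL",278,306,.013),("TR",390,318,.013),("BR",385,393,.013),("BL",268,381,.013),("edge",388,200,0)):
    print(n,np.round(plane(cm,u*.64,v*.64,z),3))
w=manip.camera_model("wrist"); s=manip.read_state()
from scipy.spatial.transform import Rotation as R
T=R.from_euler('xyz',s["ee_rot"]).as_matrix()
print(np.round(T.T@(np.array(w["xyz"])-s["tool_pos"]),4),np.round(T.T@np.array(w["rotation"]),3).tolist(),np.round(w["mtx"],1).tolist(),np.array(w["rotation"]).shape)
E
python3 - <<'E'
s=open('h.py').read()
s=s.replace('from rig import manip\n','from rig import manip\nfrom scipy.spatial.transform import Rotation as R\ndef M(r): return R.from_euler("xyz",r).as_matrix()\n').replace('np.array(cm["rotation"])','M(cm["rotation"])')
open('h.py','w').write(s)
E
python3 - <<'E'
from h import *
cm=manip.camera_model("top")
for n,u,v,z in(("former",215,347,.011),("board",328,349,.013),("green",432,344,.02),("gauge",577,357,.01),("boardTL",278,306,.013),("TR",390,318,.013),("BR",385,393,.013),("BL",268,381,.013),("edge",388,200,0)):
    print(n,np.round(plane(cm,u*.64,v*.64,z),3))
w=manip.camera_model("wrist"); s=manip.read_state()
T=M(s["ee_rot"])
print(np.round(T.T@(np.array(w["xyz"])-s["tool_pos"]),4),np.round(T.T@M(w["rotation"]),3).tolist(),np.round(w["mtx"],1).tolist())
E
```

```text
former [0.49  0.423 0.011]
board [0.483 0.23  0.013]
green [0.488 0.053 0.02 ]
gauge [ 0.461 -0.191  0.01 ]
boardTL [0.557 0.314 0.013]
TR [0.533 0.124 0.013]
BR [0.407 0.134 0.013]
BL [0.43  0.332 0.013]
edge [0.739 0.124 0.   ]
[ 0.0748 -0.0004 -0.1429] [[0.0, -0.956, -0.293], [1.0, 0.001, -0.002], [0.002, -0.293, 0.956]] [[311.1, 0.0, 257.2], [0.0, 311.1, 189.3], [0.0, 0.0, 1.0]]
```

```bash
python3 jog.py '[[0.04,-0.04,0,0,0.085],[0.04,-0.04,0,0,0.085],[0.04,-0.04,0,0,0.085],[0.04,-0.04,0,0,0.085],[0.04,-0.04,0,0,0.085],[0.04,-0.04,0,0,0.085],[0.04,-0.04,0,0,0.085],[0.04,-0.04,0,0,0.085]]'; python3 jog.py '[[0.02,-0.02,0,0,0.085],[0,0,0,-0.18,0.085],[0,0,0,-0.18,0.085],[0,0,0,-0.18,0.085],[0,0,0,-0.18,0.085],[0,0,0,-0.18,0.085],[0,0,0,-0.18,0.085],[0,0,0,-0.18,0.085]]'
python3 jog.py '[[0,0,0,-0.085,0.085],[0,0,0,0,0.085]]'
python3 - <<'E'
from h import *
im,cm=snap("wrist","w1")
print(manip.read_state()["joint_positions"])
print(proj(cm,[.461,-.191,0]),np.array(cm["xyz"]))
E
```

```text
time_s: 1.1
tool_pos: [0.3864, -0.2483, 0.2313]
ee_rot: [3.142, -0.0, 0.226]
wrist_force: [0.5, 0.1, 0.0]
grip_width: 0.0855
grip_force: 0.0
time_s: 2.1
tool_pos: [0.4006, -0.2259, 0.2311]
ee_rot: [-3.141, -0.0, 1.492]
wrist_force: [-1.0, 0.3, 0.2]
grip_width: 0.085
grip_force: 0.0
time_s: 2.35
tool_pos: [0.4007, -0.2259, 0.2312]
ee_rot: [-3.141, -0.0, 1.57]
wrist_force: [-0.2, 0.3, 0.2]
grip_width: 0.0853
grip_force: 0.0
[-5.79355890e-01  2.14710351e-01  2.01453056e+00  1.97239053e-05
  9.12705127e-01 -5.77290653e-01]
[308.12504761 130.08662418] [ 0.40096644 -0.15098921  0.37404986]
```

View pics/w1.png

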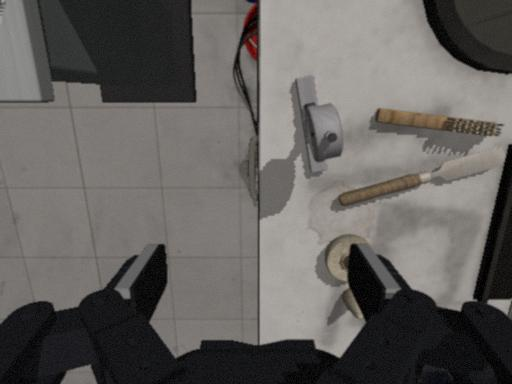

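w1: gauge foot ends at about (303,77) and (318,170), dial case at (325,130). Brush starts at (376,115) and spatula handle at (340,200). All are clear of the grip.

```bash
cat >> h.py <<'E'
import json
def snap(n,f):
    cm=manip.camera_model(n); im=manip.get_image(n)[:,:,::-1].copy(); cv2.imwrite("pics/"+f+".png",im)
    cm={k:np.array(v).tolist() for k,v in cm.items()}; json.dump(cm,open("pics/"+f+".json","w")); return im,cm
def load(f): return cv2.imread("pics/"+f+".png"),json.load(open("pics/"+f+".json"))
E
python3 -c "
from h import *
snap('wrist','w1')"
python3 jog.py '[[0.05,0,0,0,0.085],[0.05,0,0,0,0.085],[0,0,0,0,0.085]]' | tail -5
python3 -c "
from h import *
snap('wrist','w2')"
python3 jog.py '[[0.055,0,0,0,0.085],[0.055,0,0,0,0.085],[0.055,0,0,0,0.085],[0.055,0,0,0,0.085],[0.055,0,0,0,0.085],[0.055,0,0,0,0.085],[0.055,0,0,0,0.085],[0.055,0.04,0,0,0.085]]' | head -3
python3 jog.py '[[0.025,0.04,0,0,0.085],[0,0,0,0,0.085]]'
python3 -c "
from h import *
snap('wrist','w3')"
```

```text
tool_pos: [0.4002, -0.1235, 0.2313]
ee_rot: [-3.141, -0.001, 1.572]
wrist_force: [-0.5, -0.3, -0.2]
grip_width: 0.0847
grip_force: 0.0
time_s: 3.88
tool_pos: [0.4372, 0.3109, 0.2314]
ee_rot: [-3.141, 0.0, 1.571]
time_s: 4.12
tool_pos: [0.4808, 0.3357, 0.2307]
ee_rot: [3.14, -0.0, 1.57]
wrist_force: [-0.0, 0.3, -0.2]
grip_width: 0.0848
grip_force: 0.0
```

View pics/w3.png

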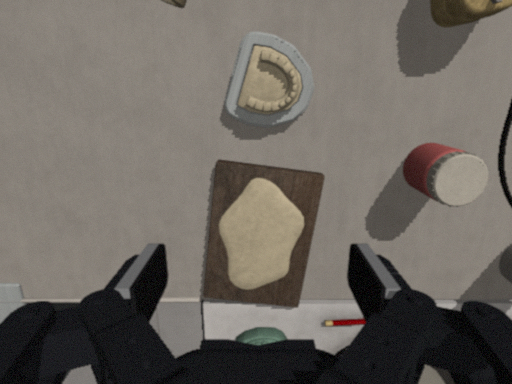

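View pics/w2.png

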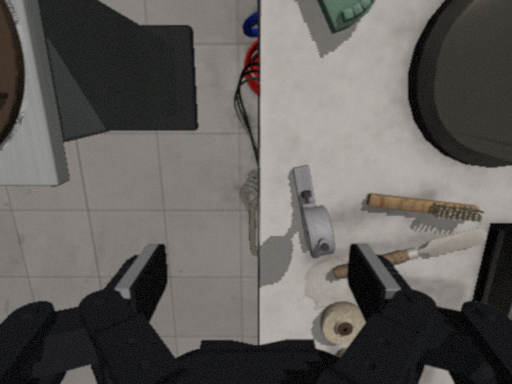

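w3: former at about (270,80), heel edge on the left from (250,35) to (230,115), nose on the right near (310,80). Cast's heel is near (255,48)-(240,108). Board corners are (217,160), (323,172), (298,305), (204,298). w2: gauge foot top end at (302,168), dial case at (318,228).

```bash
python3 jog.py '[[0.05,0,0.03,0,0.085],[0.04,0,0.03,0,0.085],[0,0,0,0,0.085]]'
python3 - <<'E'
from h import *
im,cm=snap("wrist","w4")
c=proj(cm,[.49,.423,.015]);print(c)
u,v=np.clip(c.astype(int),100,400); cv2.imwrite("pics/w4c.png",cv2.resize(im[max(v-110,0):v+110,u-110:u+110],None,fx=2.7,fy=2.7,interpolation=cv2.INTER_CUBIC)); print(u-110,max(v-110,0))
E
```

```text
time_s: 4.55
tool_pos: [0.4763, 0.4247, 0.1688]
ee_rot: [-3.139, 0.002, 1.571]
wrist_force: [-0.1, -1.2, -0.0]
grip_width: 0.085
grip_force: 0.0
[271.53866369 175.93024135]
161 65
```

View pics/w4c.png

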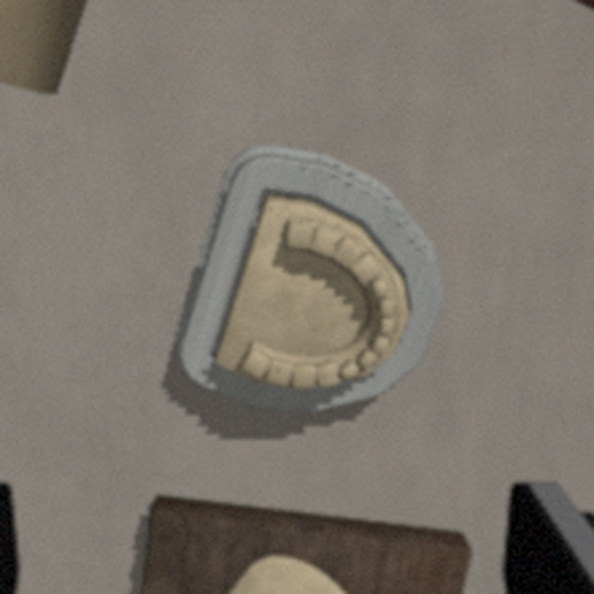

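w4 crop: cast heel edge runs from (265,192) to (218,362) in the crop, i.e. (259,136)-(242,199) in the full image. The nose is near (408,310) crop = (312,180). The cast's base sits inside the blue-grey rim.

```bash
cat > seg.py <<'E'
from h import *
def blob(m,uv):
    n,l,s,c=cv2.connectedComponentsWithStats(m.astype(np.uint8)); 
    k=min((i for i in range(1,n) if s[i][4]>150),key=lambda i:np.hypot(*(c[i]-uv))); return (l==k).astype(np.uint8)
def hull(m): return cv2.convexHull(max(cv2.findContours(m,0,2)[0],key=cv2.contourArea))[:,0].astype(float)
def lab(im): return cv2.cvtColor(cv2.medianBlur(im,3),cv2.COLOR_BGR2LAB).astype(int)
E
python3 - <<'E'
from seg import *
for f in("w3","w4"):
    im,cm=load(f); L=lab(im); c=proj(cm,[.49,.423,.015])
    print(f,"bench",L[20,180] if f=="w3" else L[120,180])
    mc=blob(L[...,2]>137,c); mf=blob((L[...,2]<126)&(L[...,0]>80)|(mc>0),c)
    for n,m,z,eps in(("cast",mc,.021,2),("former",mf,.011,2.)):
        h=hull(m); a=cv2.approxPolyDP(h.astype(np.float32),eps,True)[:,0]
        print(n,m.sum()); P=np.array([plane(cm,*p,z)[:2] for p in a])
        for p,q in zip(a,P): print("  ",p,np.round(q,4))
        print("  rect",cv2.minAreaRect(np.array([plane(cm,*p,z)[:2] for p in h],np.float32)))
im,cm=load("w4");L=lab(im)
for p in((259,110),(300,125),(240,150),(285,170),(320,150),(270,205)): print(p,L[p[1],p[0]])
E
```

```text
w3 bench [141 130 133]
cast 2879
   [256.  44.] [0.4799 0.4612]
   [268.  46.] [0.4924 0.4593]
   [283.  54.] [0.5081 0.4516]
   [299.  73.] [0.5256 0.4329]
   [299.  96.] [0.5265 0.4095]
   [288. 108.] [0.5149 0.3969]
   [263. 112.] [0.4875 0.3926]
   [238. 104.] [0.4601 0.4011]
  rect ((0.4979235529899597, 0.42218971252441406), (0.06651072949171066, 0.06225840747356415), 71.05889892578125)
former 2879
   [256.  44.] [0.4799 0.4626]
   [268.  46.] [0.4927 0.4606]
   [283.  54.] [0.5089 0.4527]
   [299.  73.] [0.5268 0.4335]
   [299.  96.] [0.5278 0.4094]
   [288. 108.] [0.5158 0.3965]
   [263. 112.] [0.4877 0.3921]
   [238. 104.] [0.4595 0.4009]
  rect ((0.49840468168258667, 0.4225194752216339), (0.06839720159769058, 0.06402425467967987), 71.05890655517578)
w4 bench [137 130 132]
cast 3458
   [260. 138.] [0.4785 0.4609]
   [278. 140.] [0.4953 0.4591]
   [292. 147.] [0.5085 0.4526]
   [309. 167.] [0.5254 0.4334]
   [311. 183.] [0.5281 0.4176]
   [305. 196.] [0.5229 0.4043]
   [298. 202.] [0.5163 0.398 ]
   [272. 208.] [0.4907 0.3916]
   [256. 205.] [0.4748 0.3948]
   [242. 198.] [0.461  0.4021]
  rect ((0.4977935552597046, 0.4231330156326294), (0.06750328093767166, 0.06161247938871384), 73.45033264160156)
former 3458
   [260. 138.] [0.4785 0.4596]
   [278. 140.] [0.4959 0.4577]
   [292. 147.] [0.5096 0.4509]
   [309. 167.] [0.527  0.4311]
   [311. 183.] [0.5299 0.4147]
   [305. 196.] [0.5245 0.401 ]
   [298. 202.] [0.5176 0.3945]
   [272. 208.] [0.4911 0.3879]
   [256. 205.] [0.4747 0.3911]
   [242. 198.] [0.4604 0.3987]
  rect ((0.4985108971595764, 0.42048823833465576), (0.0698271244764328, 0.06373349577188492), 73.45034790039062)
(259, 110) [134 130 133]
(300, 125) [133 129 133]
(240, 150) [112 127 129]
(285, 170) [101 128 139]
(320, 150) [135 130 132]
(270, 205) [133 129 141]
```

```bash
python3 - <<'E'
from seg import *
a,b=load("w3")[1],load("w4")[1]
for n,p,q in(("heel+y",(256,44),(260,138)),("heel-y",(238,104),(242,198)),("boardL",(217,160),(218.4,248.3)),("boardR",(323,172),(335,265))):
    X,e=tri(ray(a,*p),ray(b,*q)); print(n,np.round(X,4),round(e,4))
C=[plane(a,*p,.013)[:2] for p in((217,160),(323,172),(298,305),(204,298))]; print(np.round(C,4),np.mean(C,0))
s=manip.read_state(); T=M(s["ee_rot"]); print(s["tool_pos"],s["ee_rot"])
psi=np.pi/2-.297; print("turn",s["ee_rot"][2]-psi, "d after turn",M([np.pi,0,psi]).T@(np.array([.4978,.4228,.05])-s["tool_pos"]))
E
```

```text
heel+y [0.4792 0.461  0.0217] 0.0014
heel-y [0.4604 0.4011 0.0181] 0.0009
boardL [ 0.4319  0.3339 -0.0037] 0.0007
boardR [0.56   0.3226 0.0123] 0.0009
[[0.4337 0.3373]
 [0.5594 0.3227]
 [0.5366 0.1362]
 [0.4088 0.1475]] [0.48464259 0.23591943]
[0.47683885 0.4237919  0.1700841 ] [-3.13961554e+00  1.76817253e-03  1.57090011e+00]
turn 0.2971037811484316 d after turn [0.00518587 0.02033373 0.1200841 ]
```

```bash
python3 jog.py '[[0,0,0,0.149,0.085],[0,0,0,0.148,0.085],[0.005,0.02,0.03,0,0.085],[0,0,0.04,0,0.085],[0,0,0.04,0,0.085],[0,0,0.01,0,0.085],[0,0,0,0,0.085]]' 40
python3 - <<'E'
from h import *
s=manip.read_state(); print(M(s["ee_rot"]).T@(np.array([.4978,.4228,.008])-s["tool_pos"]),s["ee_rot"])
snap("wrist","w5")
E
```

```text
time_s: 5.48
tool_pos: [0.4986, 0.4228, 0.0522]
ee_rot: [3.141, -0.0, 1.273]
wrist_force: [1.8, 0.8, 0.6]
grip_width: 0.0851
grip_force: 0.0
[-0.0002545  -0.00073284  0.04417932] [ 3.14148832e+00 -5.72588218e-05  1.27289114e+00]
```

Good alignment; descend slowly, then close.

```bash
python3 jog.py '[[0,-0.001,0.02,0,0.085],[0,0,0.014,0,0.085],[0,0,0.006,0,0.085],[0,0,0.004,0,0.085],[0,0,0,0,0.085]]' 40
python3 jog.py '[[0,0,0,0,0.07],[0,0,0,0,0.066],[0,0,0,0,0.05],[0,0,0,0,0.05],[0,0,0,0,0.05],[0,0,0,0,0.05]]' 40
```

```text
time_s: 6.15
tool_pos: [0.4971, 0.4238, 0.0072]
ee_rot: [-3.141, 0.0, 1.274]
wrist_force: [0.5, 0.4, -0.1]
grip_width: 0.085
grip_force: 0.0
time_s: 6.9
tool_pos: [0.4973, 0.4239, 0.008]
ee_rot: [3.141, -0.0, 1.274]
wrist_force: [-2.3, -0.9, 8.2]
grip_width: 0.0598
grip_force: 41.8
```

```bash
python3 jog.py '[[0,0,-0.004,0,0.05],[0,0,-0.008,0,0.05],[0,0,-0.015,0,0.05],[0,0,-0.03,0,0.05],[0,0,-0.03,0,0.05],[0,0,0,0,0.05],[0,0,0,0,0.05]]'
python3 - <<'E'
from h import *
im,cm=snap("wrist","w6"); s=manip.read_state(); print(s["tool_pos"])
print("d to board",M(s["ee_rot"]).T@(np.array([.485,.233,s["tool_pos"][2]])-s["tool_pos"]))
E
```

```text
time_s: 7.78
tool_pos: [0.4971, 0.4237, 0.0945]
ee_rot: [3.142, -0.0, 1.274]
wrist_force: [-0.2, -1.2, -2.0]
grip_width: 0.0592
grip_force: 43.5
[0.49679514 0.4234609  0.09391303]
d to board [-1.85574636e-01  4.44581040e-02  1.03595435e-04]
```

View pics/w6.png

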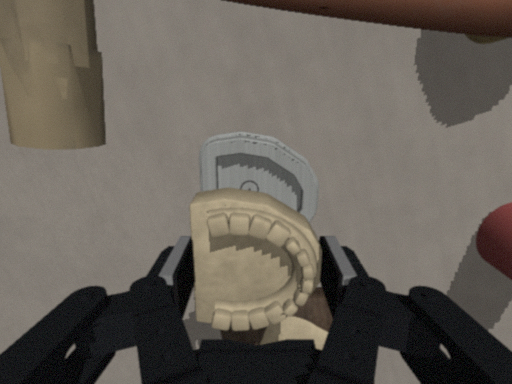

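w6: cast held level between the pads. The empty former is visible behind it with the ring at about (250,188).

```bash
python3 jog.py '[[-0.047,0.011,0,0,0.05],[-0.047,0.011,0,0,0.05],[-0.046,0.011,0,0,0.05],[-0.046,0.011,0,0,0.05],[0,0,0.03,0,0.05],[0,0,0.025,0,0.05],[0,0,0.012,0,0.05],[0,0,0,0,0.05]]'
python3 jog.py '[[0,0,0.004,0,0.05],[0,0,0.002,0,0.05],[0,0,0,0,0.05]]'
```

```text
time_s: 8.82
tool_pos: [0.4841, 0.2328, 0.0264]
ee_rot: [-3.14, 0.001, 1.274]
wrist_force: [1.0, -0.2, -0.2]
grip_width: 0.0596
grip_force: 43.5
time_s: 9.2
tool_pos: [0.485, 0.2331, 0.0216]
ee_rot: [3.141, -0.0, 1.274]
wrist_force: [0.5, -0.6, -1.2]
grip_width: 0.0597
grip_force: 43.5
```

```bash
python3 jog.py '[[0,0,0.001,0,0.05],[0,0,0.001,0,0.05],[0,0,0,0,0.05]]'; python3 jog.py '[[0,0,0.001,0,0.05],[0,0,0,0,0.05]]'
```

```text
time_s: 9.57
tool_pos: [0.4848, 0.233, 0.0193]
ee_rot: [-3.142, 0.0, 1.274]
wrist_force: [-0.5, -0.1, -1.2]
grip_width: 0.0596
grip_force: 43.5
time_s: 9.82
tool_pos: [0.4849, 0.233, 0.019]
ee_rot: [3.141, -0.0, 1.274]
wrist_force: [-3.8, -2.7, 16.2]
grip_width: 0.0598
grip_force: 45.4
```

```bash
python3 jog.py '[[0,0,0,0,0.064],[0,0,0,0,0.085],[0,0,0,0,0.085],[0,0,0,0,0.085],[0,0,-0.02,0,0.085],[0,0,-0.04,0,0.085],[0,0,-0.04,0,0.085]]'
python3 jog.py '[[0.048,-0.01,-0.02,0,0.085],[0.048,-0.01,-0.02,0,0.085],[0.048,-0.01,0,0,0.085],[0.046,-0.01,0,0,0.085],[0,0,0,0,0.085]]'
python3 -c "
from h import *
snap('wrist','w7')"
python3 jog.py '[[-0.05,0,0.01,0,0.085],[-0.04,0,0.01,0,0.085],[0,0,0,0,0.085]]'
python3 - <<'E'
from h import *
snap('wrist','w8'); A,B=load("w7"),load("w8")
o=[]
for im,cm in(A,B):
    u,v=proj(cm,[.49,.423,.01]).astype(int); u=np.clip(u,75,437); v=np.clip(v,75,309); print(u-75,v-75); o.append(cv2.resize(im[v-75:v+75,u-75:u+75],(400,400),interpolation=cv2.INTER_CUBIC))
cv2.imwrite("pics/c78.png",np.hstack(o))
E
```

```text
time_s: 10.7
tool_pos: [0.4845, 0.2329, 0.1192]
ee_rot: [-3.141, 0.001, 1.274]
wrist_force: [0.5, -0.6, 0.3]
grip_width: 0.0853
grip_force: 0.0
time_s: 11.32
tool_pos: [0.502, 0.4295, 0.158]
ee_rot: [3.141, -0.001, 1.276]
wrist_force: [-0.1, -0.2, -0.7]
grip_width: 0.0851
grip_force: 0.0
time_s: 11.75
tool_pos: [0.474, 0.3366, 0.1375]
ee_rot: [-3.139, 0.003, 1.272]
wrist_force: [0.5, -0.3, 0.6]
grip_width: 0.0853
grip_force: 0.0
172 110
170 3
```

View pics/c78.png

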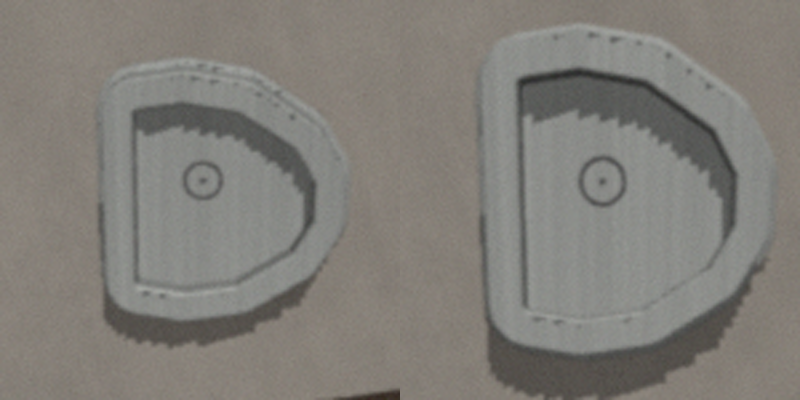

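c78 shows the empty former with the ring centre at about (202,180) in the left crop and (602,181) in the right. Its heel is nearly vertical in the tool frame, so the former has not turned.

```bash
python3 - <<'E'
from seg import *
r=[]
for f,u,v in(("w7",247.6,177.4),("w8",245.6,70.8)):
    im,cm=load(f); g=im.astype(float).mean(2); U,V=int(round(u)),int(round(v))
    p=g[V-10:V+11,U-10:U+11]; w=np.clip(np.median(p)-6-p,0,None); yy,xx=np.mgrid[-10:11,-10:11]; w*=np.hypot(xx,yy)<10.5
    c=(U+(w*xx).sum()/w.sum(),V+(w*yy).sum()/w.sum()); r.append((cm,c)); print(c,np.round(plane(cm,*c,.002),4))
    M0=dict(w7=(172,110,0),w8=(170,3,400))[f]
    for q in {"w7":((134,110),(136,283)),"w8":((519,83),(525,308))}[f]: print("  heel top",np.round(plane(cm,M0[0]+(q[0]-M0[2])/2.667,M0[1]+q[1]/2.667,.011),4))
X,e=tri(ray(r[0][0],*r[0][1]),ray(r[1][0],*r[1][1])); print("mark",X,e)
for f in("w1","w2"):
    im,cm=load(f); L=lab(im); print([L[v,u] for u,v in {"w1":((303,85),(320,165),(316,115),(285,130),(325,125)),"w2":((301,175),(318,220),(290,200),(318,250))}[f]])
E
python3 - <<'E'
from h import *
im1,_=load("w1");im2,_=load("w2"); f=lambda a:cv2.resize(a,(400,480),interpolation=cv2.INTER_CUBIC)
cv2.imwrite("pics/c12.png",np.hstack([f(im1[65:185,270:370]),f(im2[155:275,270:370])]))
E
```

```text
(np.float64(247.51539101497505), np.float64(177.04506378258458)) [0.4918 0.4295 0.002 ]
  heel top [0.4775 0.4624 0.011 ]
  heel top [0.4572 0.4002 0.011 ]
(np.float64(245.4595704948646), np.float64(70.40168067226891)) [0.4918 0.4295 0.002 ]
  heel top [0.477  0.4614 0.011 ]
  heel top [0.4572 0.3997 0.011 ]
mark [0.49181825 0.42952851 0.00222808] 2.2805317958536e-05
[array([135, 129, 128]), array([132, 129, 128]), array([143, 130, 127]), array([172, 129, 131]), array([157, 130, 128])]
[array([134, 129, 128]), array([151, 130, 128]), array([173, 129, 132]), array([ 84, 129, 128])]
```

View pics/c12.png

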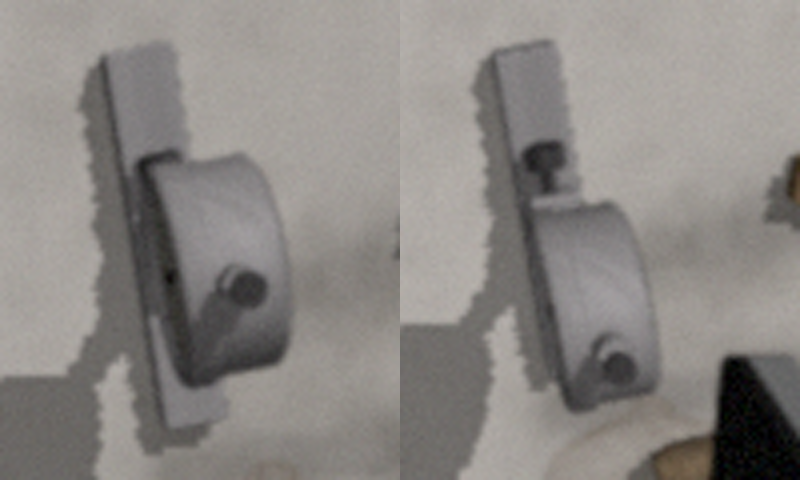

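c12 (scale 4). w1: foot corners at (103,60), (175,42), (165,428), (228,412) and spindle cap at (250,291). w2: foot corners at (493,52), (552,40) and spindle cap at (620,364).

```bash
python3 - <<'E'
from seg import *
a,b=load("w1")[1],load("w2")[1]
f=lambda x,y,v0:(270+(x+.5)/4-.5,v0+(y+.5)/4-.5)
print("cap",tri(ray(a,*f(250,291,65)),ray(b,*f(220,364,155))))
print("fL",tri(ray(a,*f(105,57,65)),ray(b,*f(95,52,155))))
print("fR",tri(ray(a,*f(175,42,65)),ray(b,*f(152,40,155))))
P=np.array([plane(a,*f(x,y,65),.01)[:2] for x,y in((105,57),(175,42),(228,412),(165,428))]); print(np.round(P,4),P.mean(0))
d=(P[0]+P[1]-P[2]-P[3])/2; print("len",np.hypot(*d),"yaw of gauge",np.arctan2(-d[0],d[1]))
cm=manip.camera_model("top"); 
s=manip.read_state(); print(s["tool_pos"],s["ee_rot"],s["joint_positions"])
E
```

```text
cap (array([ 0.46481728, -0.18598371,  0.10573129]), np.float64(0.00036144081312902953))
fL (array([ 0.44444618, -0.1337703 ,  0.0011974 ]), np.float64(3.304240351731409e-05))
fR (array([ 0.46274292, -0.12985699,  0.00202715]), np.float64(0.0022178113627199223))
[[ 0.4434 -0.1342]
 [ 0.4625 -0.1303]
 [ 0.4837 -0.2345]
 [ 0.4651 -0.2394]] [ 0.46366824 -0.18459228]
len 0.10685659496262336 yaw of gauge 0.20170416772026717
[0.47538801 0.33839902 0.13824183] [-3.14086182e+00  9.90533364e-04  1.27173737e+00] [ 5.66732230e-01  4.98253170e-01  1.83897101e+00 -1.18260405e-04
  8.05596483e-01  8.65873516e-01]
```

```bash
python3 jog.py '[[0,0,-0.04,-0.15,0.085],[0,0,-0.04,-0.149,0.085],[-0.052,-0.03,0,0,0.085],[-0.052,-0.025,0,0,0.085],[-0.052,0,0,0,0.085],[-0.052,0,0,0,0.085],[-0.052,0,0,0,0.085],[-0.052,0,0,0,0.085]]' | head -3
python3 jog.py '[[-0.052,0,0,0,0.085],[-0.052,0,0,0,0.085],[-0.03,0.03,0.01,0,0.085],[0,0.01,0,-0.1,0.085],[0,0,0,-0.1,0.085],[0,0,0,0,0.085]]' | head -3
python3 -c "
from h import *
snap('wrist','w9')"
python3 jog.py '[[-0.04,0,0,0,0.085],[-0.04,0,0,0,0.085],[0,0,0,0,0.085]]' | head -3
python3 - <<'E'
from seg import *
snap('wrist','w10'); 
o=[]
for f in("w9","w10"):
    im,cm=load(f); L=lab(im); 
    print(f,"pred cap",proj(cm,[.4645,-.1853,.115]),"foot",[np.round(proj(cm,[x,y,.01])) for x,y in((.4434,-.1342),(.4625,-.1303),(.4837,-.2345),(.4651,-.2394))])
    c=proj(cm,[.4645,-.1853,.06]).astype(int); u,v=np.clip(c,[90,120],[421,263]); print("crop origin",u-90,v-120)
    o.append(cv2.resize(im[v-120:v+120,u-90:u+90],(400,533),interpolation=cv2.INTER_CUBIC))
cv2.imwrite("pics/c910.png",np.hstack(o))
E
```

```text
time_s: 12.8
tool_pos: [0.422, 0.0268, 0.2189]
ee_rot: [3.14, -0.0, 1.573]
time_s: 13.55
tool_pos: [0.4623, -0.1058, 0.2085]
ee_rot: [3.141, 0.0, 1.772]
time_s: 13.98
tool_pos: [0.4786, -0.1861, 0.2085]
ee_rot: [3.141, 0.001, 1.769]
w9 pred cap [241.14976227 278.82964045] foot [array([236., 185.]), array([253., 185.]), array([253., 268.]), array([238., 268.])]
crop origin 153 128
w10 pred cap [239.62727167 188.66204305] foot [array([234., 111.]), array([252., 111.]), array([253., 205.]), array([237., 206.])]
crop origin 152 52
```

View pics/c910.png

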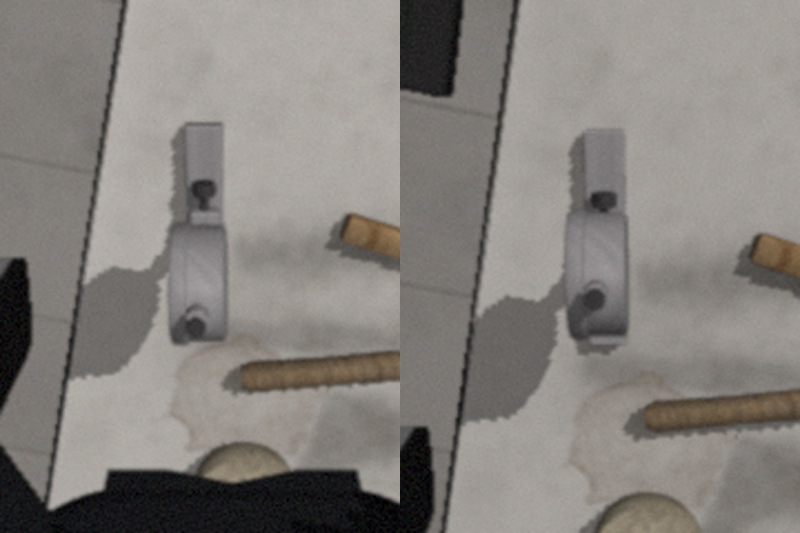

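c910 (scale 2.222): the gauge is upright in the frame, so yaw 0.20 fits. Spindle cap at (195,325) and (593,299). Foot far end at (186..223,123) and (585..625,129).

```bash
python3 - <<'E'
from seg import *
a,b=load("w9")[1],load("w10")[1]
fa=lambda x,y:(153+(x+.5)/2.222-.5,128+(y+.5)/2.222-.5); fb=lambda x,y:(152+(x-400+.5)/2.222-.5,52+(y+.5)/2.2208-.5)
for n,p,q,z in(("cap",(195,325),(593.5,299),.113),("fL",(186,123),(585,129),.01),("fR",(223,123),(625,129),.01)):
    print(n,tri(ray(a,*fa(*p)),ray(b,*fb(*q))),plane(a,*fa(*p),z)[:2],plane(b,*fb(*q),z)[:2])
print("case mid",plane(a,*fa(199,280),.09)[:2],plane(b,*fb(598,270),.09)[:2])
s=manip.read_state(); T=M(s["ee_rot"]);print(s["tool_pos"])
for P in([.4645,-.185,.054],[.463,-.185,.054]): print(T.T@(np.array(P)-s["tool_pos"]))
t=manip.camera_model("top")
E
```

```text
cap (array([ 0.46355846, -0.18614511,  0.10634462]), np.float64(0.00011358419812960794)) [ 0.46317548 -0.18195495] [ 0.46351642 -0.18415668]
fL (array([ 0.44365521, -0.13266864,  0.00578107]), np.float64(0.00026542502377993826)) [ 0.44357363 -0.13147289] [ 0.44403229 -0.13239587]
fR (array([ 0.46257942, -0.12888053,  0.00549636]), np.float64(0.0004426907021750925)) [ 0.46216875 -0.12766768] [ 0.46281209 -0.12862412]
case mid [ 0.46233912 -0.17479894] [ 0.46306792 -0.17914948]
[ 0.47791076 -0.18474588  0.20835629]
[ 0.00241042 -0.01323342  0.15435298]
[ 0.00270617 -0.01470398  0.15435261]
```

```bash
python3 jog.py '[[0.003,-0.014,0,0,0.085],[0,0,0.05,0,0.085],[0,0,0.05,0,0.085],[0,0,0.04,0,0.085],[0,0,0.014,0,0.085],[0,0,0,0,0.085]]' 40
python3 jog.py '[[0,0,0,0,0.05],[0,0,0,0,0.03],[0,0,0,0,0.015],[0,0,0,0,0.015],[0,0,0,0,0.015],[0,0,0,0,0.015]]' 50
```

```text
time_s: 14.78
tool_pos: [0.4629, -0.1833, 0.0544]
ee_rot: [-3.141, -0.001, 1.773]
wrist_force: [0.1, -0.5, 1.3]
grip_width: 0.0848
grip_force: 0.0
time_s: 15.52
tool_pos: [0.4637, -0.1841, 0.055]
ee_rot: [3.141, 0.001, 1.773]
wrist_force: [-1.4, 0.5, 13.2]
grip_width: 0.0234
grip_force: 48.5
```

```bash
python3 jog.py '[[0,0,-0.01,0,0.015],[0,0,-0.03,0,0.015],[0,0,-0.04,0,0.015],[0,0,-0.03,0.1,0.015],[0,-0.015,0,0.1,0.015],[0.03,-0.018,0,0,0.015],[0.05,0,0,0,0.015],[0.05,0,0,0,0.015]]'
python3 jog.py '[[0.05,0,0,0,0.015],[0.05,0,0,0,0.015],[0.05,0,0,0,0.015],[0.05,0,0,0,0.015],[0.05,0,0,0,0.015],[0.05,0,0,0,0.015],[0.05,0.01,0,0,0.015],[0.05,0.02,0,0,0.015]]'
```

```text
time_s: 16.52
tool_pos: [0.4299, -0.0544, 0.1648]
ee_rot: [3.141, 0.0, 1.571]
wrist_force: [0.6, 0.6, -3.0]
grip_width: 0.0233
grip_force: 49.7
time_s: 17.52
tool_pos: [0.4588, 0.3462, 0.1648]
ee_rot: [-3.141, 0.0, 1.574]
wrist_force: [1.8, -0.8, -2.0]
grip_width: 0.0236
grip_force: 49.8
```

```bash
python3 jog.py '[[0.045,0.018,0,0,0.015],[0.038,0.015,0,0,0.015],[0,0,0,0.158,0.015],[0,0,0,0.158,0.015],[0,0,0,0,0.015],[0,0,0,0,0.015]]'
python3 - <<'E'
from seg import *
im,cm=snap("wrist","w11"); s=manip.read_state(); T=M(s["ee_rot"])
print("d",T.T@(np.array([.4918,.4295,.066])-s["tool_pos"]))
# foot end facing camera: predicted pixel of the foot's far end top/bottom corners
for z in(.055,.045):
    print(z,[np.round(proj(cm,s["tool_pos"]+T@[.055,y,z]),1) for y in(-.01,.01)])
c=proj(cm,s["tool_pos"]+T@[.055,0,.05]).astype(int); g=im.mean(2).astype(int)
for v in range(c[1]-14,c[1]+22,2): print(v,g[v,c[0]-24:c[0]+26:2].tolist())
print(c)
E
```

```text
time_s: 18.27
tool_pos: [0.4922, 0.4275, 0.1645]
ee_rot: [-3.142, 0.0, 1.26]
wrist_force: [-0.1, -0.1, -2.6]
grip_width: 0.0233
grip_force: 50.0
d [ 0.00176522 -0.00106999  0.09849386]
0.055 [array([241.6, 128. ]), array([273.5, 128. ])]
0.045 [array([240.8, 129.7]), array([274.3, 129.7])]
114 [129, 126, 132, 128, 129, 124, 128, 127, 127, 125, 126, 123, 127, 128, 124, 127, 126, 125, 129, 126, 127, 126, 129, 132, 131]
116 [130, 128, 127, 130, 128, 127, 128, 129, 128, 126, 123, 127, 125, 126, 127, 132, 127, 128, 130, 128, 129, 128, 130, 129, 131]
118 [128, 130, 127, 132, 126, 126, 129, 130, 127, 123, 125, 126, 123, 123, 127, 129, 129, 131, 130, 126, 126, 128, 129, 131, 133]
120 [128, 127, 128, 127, 126, 124, 126, 127, 127, 123, 123, 122, 128, 124, 128, 129, 132, 127, 127, 128, 128, 127, 124, 127, 130]
122 [129, 129, 130, 133, 127, 129, 129, 125, 125, 130, 124, 125, 126, 130, 127, 129, 130, 127, 130, 126, 126, 130, 128, 131, 132]
124 [131, 127, 133, 128, 130, 125, 125, 125, 126, 125, 126, 127, 125, 125, 129, 125, 132, 129, 125, 127, 130, 128, 129, 130, 129]
126 [131, 129, 130, 132, 135,
[... 827 characters left out ...]
22, 123, 125, 128, 129, 126, 121, 138, 116, 136, 133]
140 [142, 138, 137, 137, 110, 126, 125, 125, 132, 130, 128, 128, 129, 126, 126, 126, 127, 124, 129, 125, 120, 142, 133, 133, 141]
142 [143, 138, 137, 134, 108, 125, 125, 127, 132, 134, 126, 125, 124, 126, 124, 123, 125, 129, 130, 124, 120, 142, 135, 134, 131]
144 [113, 103, 95, 94, 98, 128, 126, 131, 130, 129, 126, 126, 128, 126, 124, 124, 125, 131, 132, 124, 118, 142, 131, 133, 135]
146 [87, 84, 89, 93, 100, 125, 126, 131, 131, 128, 124, 124, 127, 125, 122, 123, 126, 127, 127, 123, 116, 140, 137, 137, 134]
148 [90, 91, 92, 92, 97, 129, 128, 130, 130, 133, 127, 121, 124, 128, 123, 125, 122, 129, 127, 123, 98, 104, 127, 135, 137]
[257 128]
```

The foot's edges (columns 241–273, far end at row ~130) match the predicted positions for a gauge centred in the grip. Descend.

```bash
python3 jog.py '[[0.0018,-0.001,0.03,0,0.015],[0,0,0.03,0,0.015],[0,0,0.02,0,0.015],[0,0,0.008,0,0.015],[0,0,0.004,0,0.015],[0,0,0,0,0.015],[0,0,0,0,0.015]]'
python3 jog.py '[[0,0,0.002,0,0.015],[0,0,0,0,0.015],[0,0,0,0,0.015]]'
```

```text
time_s: 19.2
tool_pos: [0.4923, 0.4299, 0.0731]
ee_rot: [3.141, -0.001, 1.257]
wrist_force: [-0.4, -0.8, -2.6]
grip_width: 0.0236
grip_force: 50.2
time_s: 19.58
tool_pos: [0.4921, 0.4298, 0.0705]
ee_rot: [3.141, -0.0, 1.257]
wrist_force: [0.3, 0.3, -1.4]
grip_width: 0.0239
grip_force: 50.2
```

```bash
python3 jog.py '[[0,0,0.002,0,0.015],[0,0,0.001,0,0.015],[0,0,0,0,0.015],[0,0,0,0,0.015]]'|sed -n 2,4p; python3 jog.py '[[0,0,0.001,0,0.015],[0,0,0,0,0.015],[0,0,0,0,0.015]]'|sed -n 2,4p
```

```text
tool_pos: [0.4919, 0.4297, 0.0673]
ee_rot: [-3.142, 0.0, 1.257]
wrist_force: [-0.2, 0.5, -1.9]
tool_pos: [0.4919, 0.4297, 0.0663]
ee_rot: [3.142, -0.0, 1.257]
wrist_force: [0.4, -0.2, -0.7]
```

```bash
python3 jog.py '[[0,0,0.0005,0,0.015],[0,0,0,0,0.015],[0,0,0,0,0.015]]'|sed -n 2,4p; python3 jog.py '[[0,0,0.0005,0,0.015],[0,0,0,0,0.015],[0,0,0,0,0.015]]'|sed -n 2,4p
```

```text
tool_pos: [0.492, 0.4298, 0.0661]
ee_rot: [3.141, -0.0, 1.257]
wrist_force: [-1.3, 1.1, 5.3]
tool_pos: [0.492, 0.4298, 0.066]
ee_rot: [3.141, -0.0, 1.257]
wrist_force: [-3.4, -1.6, 12.6]
```

```bash
python3 jog.py '[[0,0,-0.0003,0,0.015],[0,0,0,0,0.015],[0,0,0,0,0.015],[0,0,0,0,0.015]]'
python3 - <<'E'
from seg import *
F=[]
for i in range(4):
    im,cm=snap("wrist","w12"); s=manip.read_state(); F.append(s["wrist_force"])
print(np.round(F,1),s["torque"],s["ee_rot"],s["tool_pos"])
T=M(s["ee_rot"]); print([np.round(proj(cm,s["tool_pos"]+T@[.055,y,.0445]),1) for y in(-.01,.01)])
g=im.mean(2).astype(int); print(g[118:146:1,252:262].mean(1).astype(int).tolist())
# cast on board: pale mask in the top view
t,c=snap("top","top2"); L=lab(t); u=proj(c,[.485,.233,.03]); m=blob(L[...,2]>136,u); h=hull(m); print(u,m.sum(),plane(c,*h.mean(0),.03))
# former rim in top view vs start
d=np.abs(t.astype(int)-load_im if False else t.astype(int)-cv2.imread("pics/top0.png").astype(int)).sum(2)
for n,P in(("green",[.488,.053,.02]),("former heel",[.46,.42,.011])):
    a=proj(c,P).astype(int); print(n,np.median(d[a[1]-12:a[1]+12,a[0]-12:a[0]+12]))
E
```

```text
time_s: 21.7
tool_pos: [0.492, 0.4298, 0.0661]
ee_rot: [3.141, -0.0, 1.257]
wrist_force: [-1.3, 0.7, 8.5]
grip_width: 0.0232
grip_force: 51.3
[[-1.8  0.5  8.9]
 [-0.5  1.2  8.9]
 [-1.7  0.9  8.1]
 [-1.7  0.3  8.9]] [-0.19869529  0.36960142  0.06332574] [ 3.14139083e+00 -3.76457671e-04  1.25683269e+00] [0.49201202 0.4298217  0.06603046]
[array([240.6, 129.8]), array([274.3, 129.9])]
[122, 122, 122, 121, 122, 122, 122, 121, 123, 121, 122, 120, 114, 115, 127, 135, 129, 124, 122, 123, 123, 121, 123, 121, 122, 123, 122, 122]
[207.88702361 222.40679268] 1615 [0.47989672 0.23145344 0.03      ]
green 34.0
former heel 51.0
```

```bash
python3 -c "
from rig import manip
print(manip.close_job())"
```

```text
the job is handed in; nothing more can be done
None
```

I stood the cast teeth up on the plaster board and handed the job in with the gauge still gripped, pressing on the former's rim at about 11 N. By measurement its tip is within 1 mm of the ring's centre. No verdict was returned, and I could not read the spindle directly.

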